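# Set and lock the depth stop of a sample press

## Task

Reset the depth stop of the small sample press on the lab bench: first free the jam nut by its handle, then turn the stop screw clockwise until its foot bears lightly on the steel pad below, and lock the nut firmly again. Do not force the screw into the pad or overtighten the nut, let go of everything at the end, and leave the other things on the bench where they are.

Things in the scene. Friction and masses are not known exactly. Their poses are not given: they have to be found in the camera images.
- press: white C-shaped frame of the press, fixed. Origin on the vertical axis of the stop screw at bench height; its x axis points from the screw to the upright (46 mm deep, 70 mm wide, centred 100 mm along x, 130 mm high, a round cap on it to 152 mm). The level arm that carries the screw is 50 mm wide, ends 28 mm in front of the screw axis, and its upper face is 110 mm above the bench.
- base: grey base plate of the press, 200 x 110 x 20 mm, fixed, same origin and axes as the press. It carries a round steel pad 26 mm across, straight below the screw. The top of the pad lies 47.8 to 51.3 mm above the bench, different each time, and is not measured: it has to be found by feel.
- screw: stop screw. Clockwise from above sends its foot DOWN 1.91 mm a rad; the head stays at its height. Origin on its axis, 110 mm above the bench; x axis along the bar head. The foot starts 52.5 to 53.5 mm above the bench, 1 to 6 mm clear of the pad. Turns freely at 0.1 N m; on the pad each 0.1 rad adds 0.015 N m. 0.01 to 0.1 N m above free is light, 0.115 is forced (60 N). Stays where left. Not to be turned while the nut is tight.
- head (a point): centre of the screw's bar head: a flat steel bar on edge, 36 mm long (x of the screw), 10 mm thick (y of the screw), 30 mm high, its centre 150 mm above the bench. Pinched across the 10 mm it can be turned.
- nut: steel hex jam nut, 34 mm across, on the arm round the screw, top at 125 mm, with a handle 65 mm long along its own -x. Origin on the screw axis, 110 mm above the bench. Anticlockwise from above loosens: free 0.35 rad from the tight start, stop at 1.4. Turns freely at 0.2 N m (3 N at the knob), stays where left. Tightening stiffens once near the start angle: 0.4 N m (6 N at the knob) is firm, 7 to 9 N good, 0.8 N m (12 N) too much.
- knob (a point): centre of the upright black knob at the end of the nut's handle: round, 14 mm across, 32 mm high (116 to 148 mm above the bench), 65 mm from the screw axis. The handle bar, 10 mm thick, joins it at 118 mm. It can be pinched from above or pushed.
- flask: glass bottle 68 mm across, 140 mm high, blue cap; a bystander. Origin at the centre of its underside, as for the other bystanders.
- jar: small amber jar 48 mm across, 60 mm high, black lid; a bystander
- spare: loose steel collar 38 mm across, 14 mm high; a bystander
- tray: shallow white tray 110 x 75 x 25 mm; a bystander
- driver: screwdriver 150 mm long lying on the bench; a bystander
- spanner: spanner 150 mm long lying on the bench; a bystander
Not all that is in view belongs to the job. What is shaped like the base but blue or orange is not meant.

How it is judged:
By the outcome, as a careful person would: the job done as asked, in the order asked, and still so for the second after the job is handed in, with the robot touching nothing.
It also fails if it takes over 72 s, if anything falls off the work surface, if the arm or the gripper's body presses on something with over 40 N, if the wrist force passes 120 N, or if a joint passes its speed limit or range.

## Robot

A 6-joint arm with a two-finger parallel gripper is mounted at the origin on the work surface. World frame = base frame: x ahead of the robot, y to its left, z up, the work surface at z = 0. Lengths are in m, angles in rad, forces in N, time in s.
With the tool pointing down it reaches from about 0.375 to 0.9 m from the base axis. Payload 3.1 kg.
Tool frame: the origin (TCP) lies midway between the tips of the shut fingers; the grasp point (between the pads) lies 19 mm behind it; x points along the fingers, z is the direction in which the jaws open and shut, and the axes are right-handed (so a half turn about x gives the same grasp; the last joint's range is limited). The gripper opens to 85 mm and grips with 20 to 120 N. Pads are 22 mm wide; open, the fingers measure 114 mm over their backs; the gripper's body (76 mm by 85 mm) begins 54 mm behind the grasp point. The pads swing forward as they close: fully open they stand 13 mm farther back than shut.
Start: joints at [1.03, 0.527, 1.433, -0, 1.181, -0.178], TCP at [0.222, 0.584, 0.231] pointing down, gripper open.
Joint ranges: [-3.08, 3.08], [-0.75, 2.2], [0.22, 2.44], [-1.43, 4.57], [0, 2.65], [-2.85, 2.85]. Speed limits (rad/s): [2.79, 2.79, 3.14, 3.14, 3.14, 3.14].

## Interface

Orientations are given as a unit quaternion [x, y, z, w].
In Python, from station import status, snapshot, camera_params, ticket gives the robot as it stands.
- The arm moves only by the tool arm_command, never from a script. Its argument "series" is a list that holds one entry, the list of rows, each a list of 4 numbers: the shift along the tool's x, y, z in mm, then the turn about the tool's x in rad. A call has 1 to 10 rows; each row shifts and turns the commanded pose from where the row before left it, along the tool's axes as they then stand; what a row does not reach is not made up. A row lasts 1/10 s, in which the tool goes at most 50 mm and 8.59 degrees, less where a joint would pass 70% of its speed; a pose out of reach is approached as far as the arm can. A call is refused whole if a number of a shift passes 50 or a number of a turn 0.15, either way. A call with a gripper value outside its range is refused whole. "jaw" is the opening in per cent of the stroke, from 0 (shut) to 100 (fully open), set as the call begins (left out, the last holds). The fingers move at their own pace and stop on an object; "force" is the grip in N (left out, the last holds). Time passes only in rows, so rows that do not move let the fingers close. It gives the time, the measured TCP pose, the force and the opening at its end, in the units of the state.
- status.sense(): the state, without advancing time (a new reading comes with each control period).
- snapshot(name): name is "side" or "top" or "wrist"; returns the picture (384x512x3 uint8, red, green, blue); there is no depth.
- camera_params(name): a dict with "fovy" (degrees; the focal length in pixels is half the picture's height over the tangent of half this angle, whatever the lens; pixels are square), "cx", "cy" (the principal point, pixels), "k1" (the pictures are not rectified: a ray, as slopes to the right and down, at radius r is drawn at 1 + k1 r^2 times it, then the intrinsics apply), "extrinsics" (4x4, takes a point from camera to world coordinates); the wrist camera has in their place "mount" (4x4, takes a point from camera to tool coordinates, whose origin is the TCP and whose axes are the tool frame's). Camera axes: x right, y down, z forward; pixel columns grow to the right and rows downward; lengths in m; the calibration is good to about 2 mm. A picture is of the moment at which its call begins: read the wrist's pose just before it. camera_params takes no time and is no camera call.
- ticket.sign_off(): hands the job in, once; it reports no verdict.
The state is a dict: "t": time; "q": joint angles; "qd": joint speeds; "tau": joint torques, N m; "tcp_pos": TCP position; "tool_rot": TCP orientation; "force": force on the tool from outside, world axes, zero at the start; "ft_torque": the same for the moment, N m; "finger_gap": opening from 0.0 (shut) to 1.0 (fully open).
Only numpy, scipy, OpenCV 4.12 (cv2) and the standard library are available. Lean on these libraries where they do the work, as an engineer would, in place of code of your own. Each camera call takes 0.05 s, during which the arm holds its last target. There are 200 camera calls.

## Working session

There is one attempt and no reset: what is moved stays moved. The work goes in short steps, Python scripts to look and compute and a tool call to move; the robot and the scene stay as the last step left them, time stands still between calls to the robot, and variables do not carry over. Pictures are saved under pics/ and viewed, about 8 in all and at most 12, crops included, and the job is handed in when it is done.

Besides the shell and the picture viewer there is one more tool, called after "Call:" as name(argument=value, ...), one argument or row to a line, values as JSON. arm_command: Moves the arm, as the interface text tells. Its arguments: {"type":"object","properties":{"series":{"type":"array"},"jaw":{"type":"number"},"force":{"type":"number"}},"required":["series"]}

```bash
ls; mkdir -p pics; python3 - <<'E'
from station import status, snapshot, camera_params
import cv2,numpy as np
s=status.sense();print({k:np.round(v,3).tolist() for k,v in s.items()})
for n in("side","top","wrist"):
    im=snapshot(n);cv2.imwrite(f"pics/{n}0.png",im[...,::-1]);print(n,camera_params(n))
a=cv2.imread("pics/side0.png");b=cv2.imread("pics/top0.png")
E
```

```text
pics
{'t': 0.0, 'q': [1.029, 0.528, 1.434, -0.0, 1.181, -0.178], 'qd': [-0.0, -0.001, -0.001, -0.0, 0.001, -0.0], 'tau': [-0.001, -44.235, -17.802, -0.0, 0.008, -0.0], 'tcp_pos': [0.221, 0.584, 0.23], 'tool_rot': [-0.402, 0.583, 0.401, 0.581], 'force': [0.38, 0.372, -0.294], 'ft_torque': [-0.0, -0.065, 0.008], 'finger_gap': 1.002}
side {'fovy': 46.190790186932404, 'cx': 257.61232388328995, 'cy': 189.91730598516224, 'k1': -0.06247413602397196, 'extrinsics': array([[-0.988875  , -0.10249968,  0.10779634,  0.39750518],
       [-0.1486027 ,  0.71286512, -0.68537621,  0.86769953],
       [-0.00659341, -0.69377023, -0.72016623,  1.12124245],
       [ 0.        ,  0.        ,  0.        ,  1.        ]])}
top {'fovy': 46.264673910349025, 'cx': 252.56309142442413, 'cy': 197.32788550645805, 'k1': -0.13641943002163873, 'extrinsics': array([[ 0.00655082, -0.98740408,  0.15808314,  0.33827538],
       [-0.99994205, -0.00781881, -0.0074004 , -0.0587735 ],
       [ 0.0085432 , -0.1580255 , -0.98739807,  1.30694949],
       [ 0.        ,  0.        ,  0.        ,  1.        ]])}
wrist {'fovy': 62.511234854014454, 'cx': 252.29286515750064, 'cy': 190.7320819263016, 'k1': -0.052519176371743116, 'mount': array([[-4.26168605e-04, -2.81961201e-01,  9.59425713e-01,
        -1.42717610e-01],
       [-8.32054788e-04, -9.59425368e-01, -2.81961469e-01,
         7.37922668e-02],
       [ 9.99999563e-01, -9.18457884e-04,  1.74269803e-04,
         1.50423437e-05],
       [ 0.00000000e+00,  0.00000000e+00,  0.00000000e+00,
         1.00000000e+00]])}
```

View pics/top0.png

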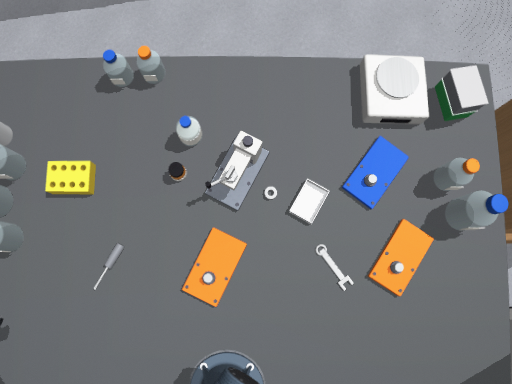

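View pics/side0.png

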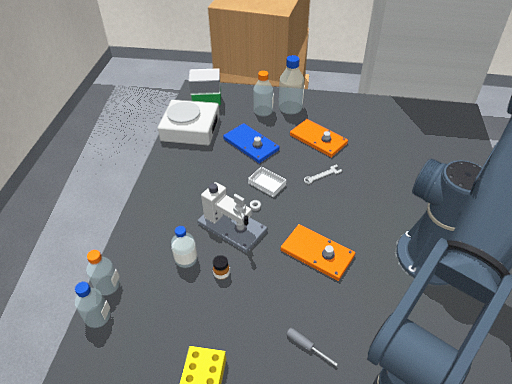

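The top view shows the press at about (238,170): knob near (209,185), bar head near (231,173), and upright cap at (248,141). The flask is at (189,130) and the jar at (177,171). I'll enlarge the press in both views.

```bash
python3 - <<'E'
import cv2,numpy as np
b=cv2.imread("pics/top0.png")[125:220,195:285];a=cv2.imread("pics/side0.png")[175:255,185:275]
f=lambda x:cv2.resize(x,(400,int(x.shape[0]*400/x.shape[1])),interpolation=cv2.INTER_CUBIC)
A,B=f(a),f(b);A=cv2.copyMakeBorder(A,0,B.shape[0]-A.shape[0],0,0,cv2.BORDER_CONSTANT)
cv2.imwrite("pics/c0.png",np.hstack([B,A]))
E
cat > h.py <<'E'
import numpy as np,cv2
from scipy.spatial.transform import Rotation as R
from station import status,snapshot,camera_params
def cam(n,s=None):
    p=camera_params(n);f=192/np.tan(np.radians(p['fovy']/2))
    if n=='wrist':
        T=np.eye(4);T[:3,:3]=R.from_quat(s['tool_rot']).as_matrix();T[:3,3]=s['tcp_pos'];E=T@p['mount']
    else:E=p['extrinsics']
    return p,f,E
def ray(n,u,v,s=None):
    p,f,E=cam(n,s);d=np.array([(u-p['cx'])/f,(v-p['cy'])/f]);x=d.copy()
    for _ in range(20):x=d/(1+p['k1']*(x@x))
    return E[:3,3],E[:3,:3]@np.array([*x,1.])
def onplane(n,u,v,z,s=None):
    o,d=ray(n,u,v,s);return o+d*(z-o[2])/d[2]
def proj(n,P,s=None):
    p,f,E=cam(n,s);c=E[:3,:3].T@(np.array(P)-E[:3,3]);x=c[:2]/c[2];x=x*(1+p['k1']*(x@x))
    return x*f+[p['cx'],p['cy']]
E
python3 - <<'E'
from h import *
for n,u,v,z in[("top",208,184,.148),("top",248,141.5,.152),("top",231,173,.165),("side",246,220,.148),("side",213.5,189,.152),("side",239,199,.165)]:print(n,onplane(n,u,v,z).round(4))
E
```

```text
top [0.5583 0.0498 0.148 ]
top [ 0.6735 -0.0543  0.152 ]
top [ 0.5846 -0.0109  0.165 ]
side [0.5581 0.0627 0.148 ]
side [ 0.6741 -0.0397  0.152 ]
side [0.5885 0.0014 0.165 ]
```

View pics/c0.png

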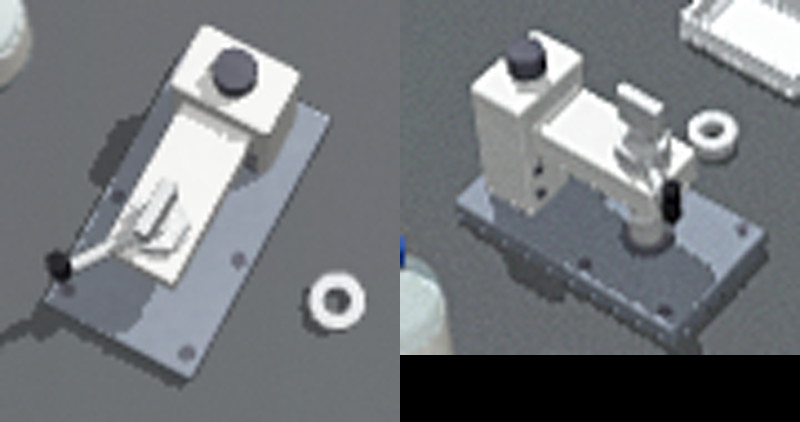

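Crop reading: in the top view the knob top is at about (208,184.7), the cap (248,140.8), and the bar-head top (231,171.8). In the side view they are at (246,216), (213,186) and (239,197.5). My first side rows were too low. Next I recompute and plan the approach.

```bash
cat >> h.py <<'E'
def st():
    s=status.sense();M=R.from_quat(s['tool_rot']).as_matrix();return s,M
def psi(M):return np.degrees(np.arctan2(M[1,2],M[0,2]))
def rows(P1,psi1,n,P0=None,psi0=None):
    """straight rows from pose 0 to 1, tool down; psi in deg = heading of tool z"""
    s,M=st();P0=s['tcp_pos'] if P0 is None else P0;a=np.radians(psi(M) if psi0 is None else psi0)
    P0=np.array(P0);d=(np.array(P1)-P0);t=(a-np.radians(psi1))
    t=(t+np.pi)%(2*np.pi)-np.pi;out=[]
    for i in range(n):
        z=np.array([np.cos(a),np.sin(a),0]);x=np.array([0,0,-1.]);y=np.cross(z,x)
        out.append([round(float(1000*d@k/n),1) for k in(x,y,z)]+[round(t/n,3)]);a-=t/n
    return out
def show():
    s,M=st();print('t',round(s['t'],2),'tcp',(1000*np.array(s['tcp_pos'])).round(1),'psi',psi(M).round(2),'q',np.round(s['q'],2),'F',np.round(s['force'],2),'M',np.round(s['ft_torque'],3),'gap',round(s['finger_gap'],3));return s,M
E
python3 - <<'E'
from h import *
s,M=show();print(M.round(2))
for n,u,v,z in[("top",208.1,184.7,.148),("top",248.1,140.8,.152),("top",231,171.8,.165),("side",246.2,216,.148),("side",213.2,186,.152),("side",239,197.5,.165),("top",186,121.5,.14),("side",181,231,.14),("top",176,170,.06)]:print(n,onplane(n,u,v,z).round(4))
for p in(20,-160):print(p,rows([.575,.02,.26],p,16))
E
```

```text
t 0.15 tcp [221.5 583.8 230.6] psi 69.21 q [ 1.03  0.53  1.43 -0.    1.18 -0.18] F [ 0.84 -0.71  0.36] M [0.028 0.022 0.003] gap 0.999
[[-0.   -0.93  0.35]
 [-0.    0.35  0.93]
 [-1.    0.   -0.  ]]
top [0.5565 0.0495 0.148 ]
top [ 0.6755 -0.0546  0.152 ]
top [ 0.5878 -0.0109  0.165 ]
side [0.56  0.048 0.148]
side [ 0.6778 -0.0519  0.152 ]
side [ 0.5896 -0.0044  0.165 ]
top [0.7324 0.1148 0.14  ]
side [0.7324 0.1218 0.14  ]
top [0.615  0.1503 0.06  ]
20 [[-1.8, -33.2, -25.1, np.float64(0.054)], [-1.8, -34.5, -23.3, np.float64(0.054)], [-1.8, -35.7, -21.4, np.float64(0.054)], [-1.8, -36.8, -19.5, np.float64(0.054)], [-1.8, -37.8, -17.5, np.float64(0.054)], [-1.8, -38.6, -15.4, np.float64(0.054)], [-1.8, -39.4, -13.3, np.float64(0.054)], [-1.8, -40.1, -11.2, np.float64(0.054)], [-1.8, -40.6, -9.0, np.float64(0.054)], [-1.8, -41.0, -6.8, np.float64(0.054)], [-1.8, -41.3, -4.6, np.float64(0.054)], [-1.8, -41.5, -2.4, np.float64(0.054)], [-1.8, -41.6, -0.2, np.float64(0.054)], [-1.8, -41.5, 2.1, np.float64(0.054)], [-1.8, -41.4, 4.3, np.float64(0.054)], [-1.8, -41.1, 6.5, np.float64(0.054)]]
-160 [[-1.8, -33.2, -25.1, np.float64(-0.143)], [-1.8, -29.3, -29.6, np.float64(-0.143)], [-1.8, -24.8, -33.4, np.float64(-0.143)], [-1.8, -19.8, -36.6, np.float64(-0.143)], [-1.8, -14.3, -39.0, np.float64(-0.143)], [-1.8, -8.6, -40.7, np.float64(-0.143)], [-1.8, -2.8, -41.5, np.float64(-0.143)], [-1.8, 3.2, -41.5, np.float64(-0.143)], [-1.8, 9.0, -40.6, np.float64(-0.143)], [-1.8, 14.7, -38.9, np.float64(-0.143)], [-1.8, 20.1, -36.4, np.float64(-0.143)], [-1.8, 25.1, -33.2, np.float64(-0.143)], [-1.8, 29.5, -29.3, np.float64(-0.143)], [-1.8, 33.4, -24.8, np.float64(-0.143)], [-1.8, 36.6, -19.8, np.float64(-0.143)], [-1.8, 39.0, -14.4, np.float64(-0.143)]]
```

Call:
arm_command(
  series=[
    [[-2, -33, -25, 0.054], [-2, -34.5, -23, 0.054], [-2, -36, -21, 0.054], [-2, -37, -19.5, 0.054], [-2, -38, -17.5, 0.054], [-2, -38.5, -15.5, 0.054], [-2, -39.5, -13, 0.054], [-2, -40, -11, 0.054], [-2, -40.5, -9, 0.054], [-2, -41, -7, 0.054]],
  ],
  jaw=45,
  force=40,
)

```text
t: 1.15
tcp_pos: [0.4436, 0.2307, 0.2513]
tool_rot: [-0.231, 0.668, 0.231, 0.668]
force: [0.3, 0.9, 0.8]
finger_gap: 0.453
```

Call:
arm_command(
  series=[
    [[-2, -41.5, -4.5, 0.054], [-2, -41.5, -2.5, 0.054], [-2, -41.5, 0, 0.054], [-2, -41.5, 2, 0.054], [-2, -41.5, 4, 0.054], [-2, -41, 6.5, 0.054], [0, 0, 0, 0], [0, 0, 0, 0]],
  ],
)

```text
t: 1.95
tcp_pos: [0.5745, 0.0194, 0.2627]
tool_rot: [-0.12, 0.697, 0.121, 0.696]
force: [-0.0, -0.1, -0.4]
finger_gap: 0.452
```

```bash
python3 - <<'E'
from h import *
import pickle
s,M=show();im=snapshot("wrist");cv2.imwrite("pics/w1.png",im[...,::-1]);pickle.dump(s,open("w1.pkl","wb"))
E
```

```text
t 1.95 tcp [574.5  19.4 262.7] psi 19.61 q [-0.16  0.42  1.52  0.    1.19 -0.5 ] F [-0.03 -0.06 -0.37] M [0.019 0.004 0.075] gap 0.452
```

View pics/w1.png

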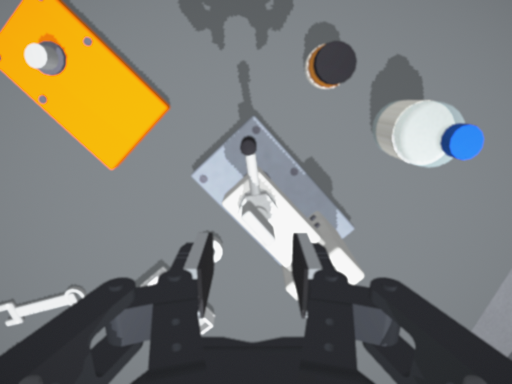

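The wrist view shows the knob top at (248,146), the handle running down to the nut at about (258,200), and the pale bar head at about (263,213), with the jar at (330,65) and the flask at (425,130). Next I zoom in and measure the knob.

```bash
python3 - <<'E'
from h import *
import pickle
s=pickle.load(open("w1.pkl","rb"))
b=cv2.imread("pics/w1.png")
g=b.max(2);m=(g<45).astype(np.uint8);m[:,:235]=0;m[:,265:]=0;m[:130]=0;m[165:]=0
n,l,t,c=cv2.connectedComponentsWithStats(m);k=1+t[1:,4].argmax();print('knob',t[k],c[k],onplane('wrist',*c[k],.145,s))
cv2.imwrite("pics/w1c.png",cv2.resize(b[105:285,180:370],(760,720),interpolation=cv2.INTER_CUBIC)[:600])
E
```

```text
knob [244 138  10   3  17] [248.70588235 138.82352941] [0.55635074 0.05653927 0.145     ]
```

View pics/w1c.png

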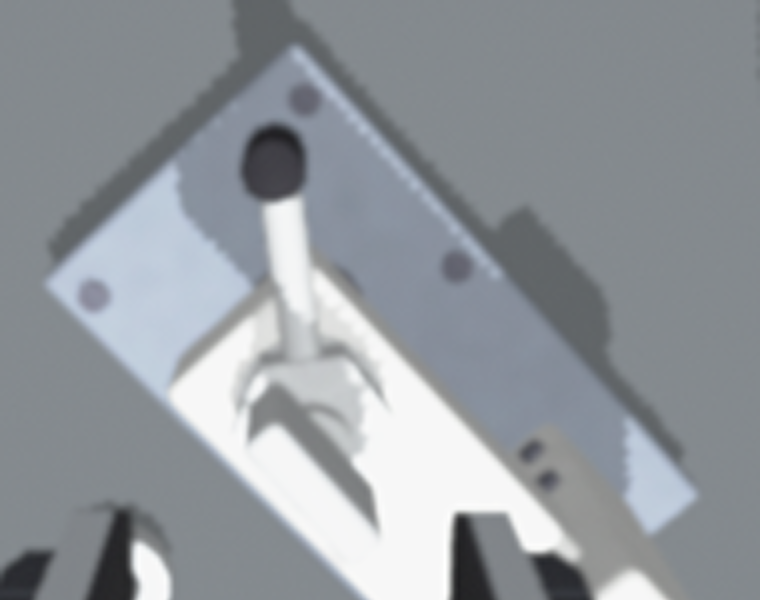

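```bash
python3 - <<'E'
from h import *
import pickle
s=pickle.load(open("w1.pkl","rb"))
W=lambda x,y,z:onplane('wrist',180+x/4-.4,105+y/4-.4,z,s)
L,T,Rr=W(45,283,.02),W(295,45,.02),W(697,493,.02)
print('plate',L,T,Rr,np.linalg.norm(T-L),np.linalg.norm(Rr-T))
x=(Rr-T)/np.linalg.norm(Rr-T);print('yaw x',np.degrees(np.arctan2(x[1],x[0])), 'from short edge',np.degrees(np.arctan2(*( (T-L)[[1,0]])))-90)
A,B=W(325,265,.11),W(176,383,.11);print('arm',A,B,np.linalg.norm(A-B));S=(A+B)/2+.028*x;print('screw',S)
K=W(274,167,.148);print('knob',K,np.linalg.norm((K-S)[:2]),np.degrees(np.arctan2(*(K-S)[[1,0]])))
h1=W(250,440,.165),W(285,422,.165),W(380,545,.165),W(240,440,.165);print('head',h1,)
for p in ([.675,-.0535,.152],[.588,-.0077,.165],[*S[:2],.165],[*K[:2],.148]):print(proj('top',p),proj('side',p))
# handle direction: pixel line from crop (288,200) to (300,350) at z .123
a,c=W(286,205,.123),W(300,350,.123);print('handle',a,c,np.degrees(np.arctan2(*(a-c)[[1,0]])))
E
```

```text
plate [ 0.50677792 -0.02555132  0.02      ] [0.55622801 0.06927718 0.02      ] [ 0.72987297 -0.02189376  0.02      ] 0.10694744312323314 0.1961242262534603
yaw x -27.701370250227846 from short edge -27.540631401516663
arm [0.57845271 0.02750368 0.11      ] [ 0.55410722 -0.01260958  0.11      ] 0.04692308627951456
screw [ 0.59107067 -0.00556912  0.11      ]
knob [0.55782643 0.05095962 0.148     ] 0.06557955057387287 120.45955331353524
head (array([ 5.70978520e-01, -4.95186165e-04,  1.65000000e-01]), array([0.57636797, 0.005528  , 0.165     ]), array([ 0.60404243, -0.01345927,  0.165     ]), array([ 0.56906975, -0.00117431,  0.165     ]))
[247.70334951 140.96439824] [214.20567944 185.71231376]
[229.77908538 171.7220751 ] [239.73644139 196.74150089]
[228.97770589 170.56112169] [238.56723522 197.16176345]
[207.54729426 184.18759975] [246.78122053 216.87918942]
handle [0.56412067 0.04021274 0.123     ] [0.5785769  0.00915639 0.123     ] 114.9612155504205
```

Readings agree within about 3 mm: screw axis ≈ (588,−7) mm, knob ≈ (557,50.5) mm at heading 118°, and bar head heading ≈ −35°. I'll straddle the knob without pinching it, so the tight nut gets no unwanted load, then push it anticlockwise along the arc.

Call:
arm_command(
  series=[
    [[0, 35, -6, -0.147], [30, 0, 0, 0], [30, 0, 0, 0], [25, 0, 0, 0], [15, 0, 0, 0], [0, 0, 0, 0]],
  ],
  jaw=40,
)

```text
t: 2.6
tcp_pos: [0.5542, 0.0529, 0.1611]
tool_rot: [-0.172, 0.688, 0.174, 0.684]
force: [-0.6, -0.8, 0.1]
finger_gap: 0.402
```

```bash
python3 - <<'E'
from h import *
s,M=show();im=snapshot("wrist");cv2.imwrite("pics/w2.png",im[...,::-1])
E
```

```text
t 2.6 tcp [554.2  52.9 161.1] psi 28.27 q [-0.11  0.53  1.67  0.    0.95 -0.6 ] F [-0.6  -0.82  0.09] M [-0.001  0.07   0.02 ] gap 0.402
```

View pics/w2.png

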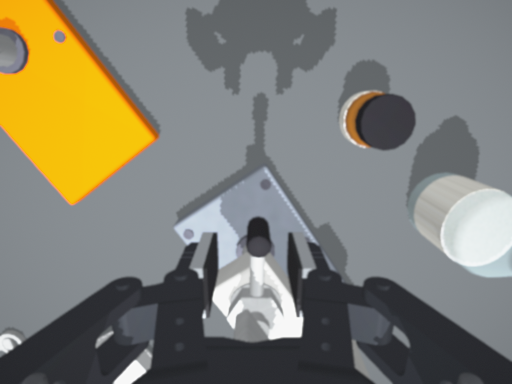

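The knob top is at (259,243), between the finger tips at about x=213 and x=290, and nothing is in the way below.

```bash
python3 - <<'E'
from h import *
s,M=show();print(onplane('wrist',259,243,.148,s)); print(proj('wrist',s['tcp_pos'],s))
E
```

```text
t 2.65 tcp [555.5  52.6 162.5] psi 28.25 q [-0.11  0.53  1.67  0.    0.95 -0.6 ] F [ 0.73  0.14 -0.08] M [-0.022  0.023  0.012] gap 0.398
[0.55864292 0.05135528 0.148     ]
[255.16560999 251.05171493]
```

Call:
arm_command(
  series=[
    [[20, 0, 0, 0], [17, 0, 0, 0], [0, 0, 0, 0], [0, 0, -4, 0], [0, 0, -3, 0], [0, 0, 0, 0]],
  ],
)

```text
t: 3.25
tcp_pos: [0.5511, 0.0477, 0.1275]
tool_rot: [-0.172, 0.685, 0.172, 0.686]
force: [0.4, 0.1, -0.0]
finger_gap: 0.398
```

Call:
arm_command(
  series=[
    [[0, 0, -4, -0.06], [0, 0, -4, -0.06], [0, 0, -4, -0.06], [0, 0, -4, -0.06], [0, 0, 0, 0]],
  ],
)

```text
t: 3.75
tcp_pos: [0.5393, 0.0386, 0.1274]
tool_rot: [-0.253, 0.659, 0.252, 0.662]
force: [2.3, 0.6, 0.6]
finger_gap: 0.401
```

```bash
python3 - <<'E'
from h import *
s,M=show()
E
```

```text
t 3.75 tcp [539.3  38.6 127.4] psi 41.84 q [-0.14  0.56  1.74  0.    0.83 -0.87] F [2.32 0.57 0.62] M [ 0.095 -0.31   0.022] gap 0.401
```

Call:
arm_command(
  series=[
    [[0, -0.5, -6, -0.09], [0, -0.5, -6, -0.09], [0, -0.5, -6, -0.09], [0, -0.5, -6, -0.09], [0, -0.5, -6, -0.09], [0, 0, 0, 0], [0, 0, 4, 0], [0, 0, 4, 0], [0, 0, 0, 0]],
  ],
)

```text
t: 4.65
tcp_pos: [0.5244, 0.0222, 0.1263]
tool_rot: [-0.394, 0.587, 0.394, 0.587]
force: [0.2, -0.9, 0.0]
finger_gap: 0.4
```

```bash
python3 - <<'E'
from h import *
import pickle
s,M=show();im=snapshot("wrist");cv2.imwrite("pics/w3.png",im[...,::-1])
E
```

```text
t 4.65 tcp [524.4  22.2 126.3] psi 67.66 q [-0.17  0.55  1.78  0.    0.81 -1.35] F [ 0.16 -0.88  0.02] M [0.034 0.012 0.008] gap 0.4
```

View pics/w3.png

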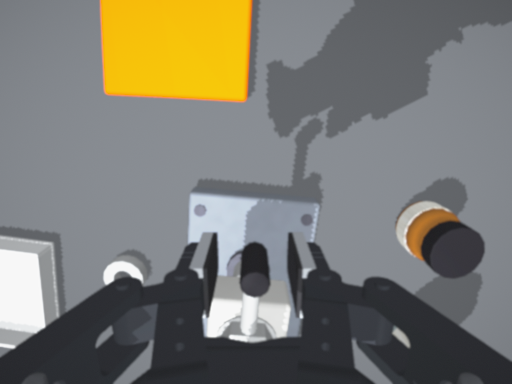

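The knob sits at (254,275), centred between the fingers, and has turned about 0.66 rad. Free-running force was about 2.4 N. Now I rise and look at the bar head.

Call:
arm_command(
  series=[
    [[-30, 0, 0, 0], [-40, 0, 0, 0], [-25, -30, -1, 0.07], [-25, -40, 3, 0.15], [0, 0, 0, 0], [0, 0, 0, 0]],
  ],
)

```text
t: 5.3
tcp_pos: [0.5893, -0.0062, 0.2466]
tool_rot: [-0.327, 0.627, 0.327, 0.627]
force: [-0.6, 0.0, 0.4]
finger_gap: 0.397
```

```bash
python3 - <<'E'
from h import *
import pickle
s,M=show();im=snapshot("wrist");cv2.imwrite("pics/w4.png",im[...,::-1]);pickle.dump(s,open("w4.pkl","wb"))
u,v=proj('wrist',[.588,-.007,.165],s);print(u,v);u,v=int(u),int(v)
b=im[max(v-60,0):v+60,u-80:u+80,::-1]
cv2.imwrite("pics/w4c.png",cv2.resize(b,None,fx=5,fy=5,interpolation=cv2.INTER_CUBIC));print(u-80,max(v-60,0))
E
```

```text
t 5.3 tcp [589.3  -6.2 246.6] psi 55.07 q [-0.2   0.46  1.51 -0.    1.17 -1.16] F [-0.58  0.02  0.42] M [0.053 0.027 0.041] gap 0.397
251.01345215617826 199.9573558493344
171 139
```

View pics/w4c.png

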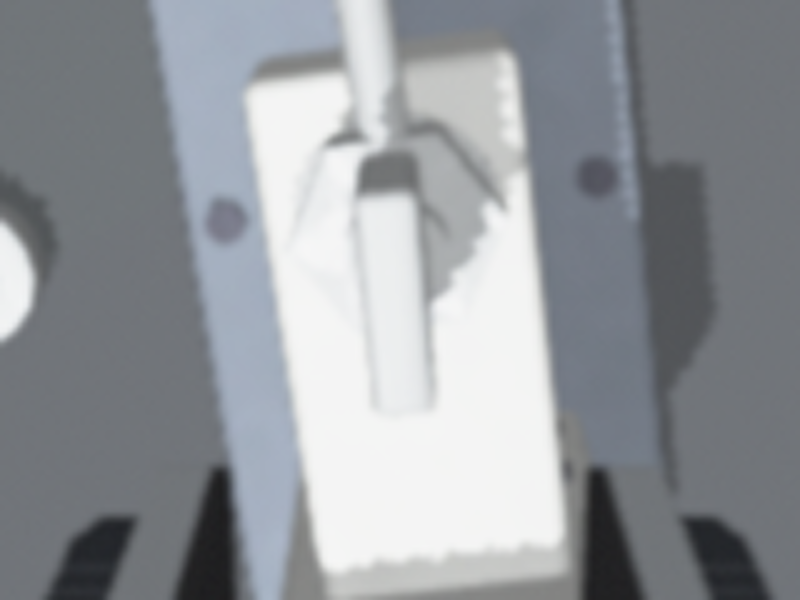

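The bar head's top face is clear: crop corners (358,193), (417,190), (434,408) and (374,411). It lies nearly along the tool's y axis, with the handle above it at (370,60).

```bash
python3 - <<'E'
from h import *
import pickle
s=pickle.load(open("w4.pkl","rb"))
W=lambda x,y:onplane('wrist',171+x/5-.4,139+y/5-.4,.165,s)
c=[W(*p) for p in((358,193),(417,190),(434,408),(374,411))]
d=c[2]+c[3]-c[0]-c[1];C=np.mean(c,0);print(C,np.degrees(np.arctan2(d[1],d[0])),np.linalg.norm(d)/2,np.linalg.norm(c[1]-c[0]))
s,M=show();psi1=np.degrees(np.arctan2(d[1],d[0]))+90
print(psi1,rows([C[0],C[1],s['tcp_pos'][2]],psi1,1))
E
```

```text
[ 0.58695745 -0.00738927  0.165     ] -30.991117385631267 0.03419528252408748 0.008622598956121922
t 5.35 tcp [587.8  -5.7 245.5] psi 55.08 q [-0.2   0.46  1.51  0.    1.17 -1.16] F [-0.33  0.4   0.12] M [-0.016  0.029  0.002] gap 0.4
59.00888261436873 [[0.0, -0.3, -1.9, np.float64(-0.068)]]
```

Call:
arm_command(
  series=[
    [[0, 0, -1.5, -0.068], [40, 0, 0, 0], [40, 0, 0, 0], [20, 0, 0, 0], [11, 0, 0, 0], [0, 0, 0, 0]],
  ],
)

```text
t: 5.95
tcp_pos: [0.5857, -0.0065, 0.1331]
tool_rot: [-0.347, 0.617, 0.35, 0.614]
force: [0.3, -0.4, -0.3]
finger_gap: 0.4
```

Call:
arm_command(
  series=[
    [[0, 0, 0, 0], [0, 0, 0, 0], [0, 0, 0, 0], [0, 0, 0, 0], [0, 0, 0, 0], [0, 0, 0, 0]],
  ],
  jaw=0,
  force=50,
)

```text
t: 6.55
tcp_pos: [0.5882, -0.008, 0.137]
tool_rot: [-0.349, 0.615, 0.347, 0.616]
force: [-3.5, -3.5, 6.2]
finger_gap: 0.105
```

```bash
python3 - <<'E'
from h import *
s,M=show();print('tool F',M.T@s['force'])
E
```

```text
t 6.55 tcp [588.2  -8.  137. ] psi 58.97 q [-0.2   0.6   1.61 -0.    0.93 -1.23] F [-3.54 -3.48  6.15] M [-0.426  0.373  0.021] gap 0.105
tool F [-6.15307439  1.228569   -4.80654093]
```

Call:
arm_command(
  series=[
    [[-0.5, 0, -0.5, 0], [0, 0, 0, 0.1], [0, 0, 0, 0.1], [0, 0, 0, 0.1], [0, 0, 0, 0.1]],
  ],
)

```text
t: 7.05
tcp_pos: [0.5887, -0.0075, 0.137]
tool_rot: [-0.218, 0.672, 0.217, 0.674]
force: [-1.8, 0.1, 3.7]
finger_gap: 0.107
```

```bash
cat >> h.py <<'E'
def avg(n=8):
    a=[]
    for _ in range(n):
        s,M=st();a.append([*(M.T@s['force']),*(M.T@s['ft_torque']),psi(M),*(1000*np.array(s['tcp_pos']))]);snapshot('wrist')
    a=np.array(a);print('t',round(s['t'],2),'F',a[:,:3].mean(0).round(2),'M',a[:,3:6].mean(0).round(3),'sd',a[:,3].std().round(3),'psi',a[:,6].mean().round(2),'tcp',a[:,7:].mean(0).round(1),'gap',round(s['finger_gap'],3),'q6',s['q'][5].round(2));print(a[:,3].round(3))
E
python3 -c "
from h import *
avg()"
```

```text
t 7.4 F [-5.58  0.81 -2.06] M [ 0.062  0.231 -0.101] sd 0.077 psi 36.02 tcp [588.7  -7.5 137. ] gap 0.106 q6 -0.83
[-0.129  0.096  0.027  0.118  0.074  0.095  0.117  0.094]
```

Once it stops, the reading relaxes, so I'll read torque while the screw is slowly turning, in safe batches of at most 0.42 rad.

```bash
cat > m.py <<'E'
from h import *
s,M=st();F=M.T@s['force'];T=M.T@s['ft_torque'];print(round(s['t'],2),'Mx %.3f'%T[0],'F',F.round(1),'psi',psi(M).round(1))
E
```

Call:
arm_command(
  series=[
    [[0, 0, 0, 0.035], [0, 0, 0, 0.035], [0, 0, 0, 0.035]],
  ],
)

```text
t: 7.75
tcp_pos: [0.5888, -0.0074, 0.137]
tool_rot: [-0.184, 0.682, 0.183, 0.684]
force: [-2.7, 0.1, 4.9]
finger_gap: 0.107
```

```bash
python3 m.py
```

```text
7.75 Mx -0.152 F [-4.9  1.4 -2.3] psi 30.1
```

Call:
arm_command(
  series=[
    [[0, 0, 0, 0.035], [0, 0, 0, 0.035], [0, 0, 0, 0.035]],
  ],
)

```text
t: 8.05
tcp_pos: [0.589, -0.0074, 0.137]
tool_rot: [-0.148, 0.69, 0.147, 0.693]
force: [-1.6, 0.3, 5.9]
finger_gap: 0.104
```

```bash
python3 m.py
```

```text
8.05 Mx -0.181 F [-5.9  0.9 -1.3] psi 24.1
```

Call:
arm_command(
  series=[
    [[0, 0, 0, 0.035], [0, 0, 0, 0.035], [0, 0, 0, 0.035]],
  ],
)

```text
t: 8.35
tcp_pos: [0.5891, -0.0073, 0.137]
tool_rot: [-0.111, 0.697, 0.111, 0.7]
force: [-0.3, 0.4, 3.7]
finger_gap: 0.108
```

```bash
python3 m.py
```

```text
8.35 Mx -0.089 F [-3.7  0.5 -0.1] psi 18.1
```

Call:
arm_command(
  series=[
    [[0, 0, 0, 0.035], [0, 0, 0, 0.035], [0, 0, 0, 0.035]],
  ],
)

```text
t: 8.65
tcp_pos: [0.5893, -0.0073, 0.137]
tool_rot: [-0.074, 0.702, 0.074, 0.705]
force: [-0.3, 1.1, 5.2]
finger_gap: 0.107
```

```bash
python3 m.py
```

```text
8.65 Mx -0.129 F [-5.2  1.1 -0.1] psi 12.0
```

Call:
arm_command(
  series=[
    [[0, 0, 0, 0.05], [0, 0, 0, 0.05]],
  ],
)

```text
t: 8.85
tcp_pos: [0.5895, -0.0073, 0.137]
tool_rot: [-0.039, 0.705, 0.039, 0.707]
force: [0.5, 1.0, 4.0]
finger_gap: 0.108
```

```bash
python3 m.py
```

```text
8.85 Mx -0.130 F [-4.   1.   0.7] psi 6.3
```

Call:
arm_command(
  series=[
    [[0, 0, 0, 0.05]],
  ],
)

```text
t: 8.95
tcp_pos: [0.5895, -0.0072, 0.137]
tool_rot: [-0.021, 0.705, 0.021, 0.708]
force: [0.4, 1.4, 3.8]
finger_gap: 0.106
```

```bash
python3 m.py
```

```text
8.95 Mx -0.142 F [-3.8  1.4  0.5] psi 3.4
```

Call:
arm_command(
  series=[
    [[0, 0, 0, 0.05]],
  ],
)

```text
t: 9.05
tcp_pos: [0.5896, -0.0073, 0.137]
tool_rot: [-0.003, 0.706, 0.003, 0.709]
force: [0.6, 0.6, 4.0]
finger_gap: 0.11
```

```bash
python3 m.py
```

```text
9.05 Mx -0.092 F [-4.   0.6  0.6] psi 0.6
```

Call:
arm_command(
  series=[
    [[0, 0, 0, 0.05]],
  ],
)

```text
t: 9.15
tcp_pos: [0.5897, -0.0073, 0.137]
tool_rot: [0.014, 0.705, -0.014, 0.709]
force: [0.9, 1.3, 5.6]
finger_gap: 0.103
```

```bash
python3 m.py
```

```text
9.15 Mx -0.075 F [-5.6  1.3  0.9] psi -2.3
```

Call:
arm_command(
  series=[
    [[0, 0, 0, 0.05]],
  ],
)

```text
t: 9.25
tcp_pos: [0.5898, -0.0073, 0.137]
tool_rot: [0.032, 0.705, -0.032, 0.708]
force: [0.5, 1.9, 3.7]
finger_gap: 0.107
```

```bash
python3 m.py
```

```text
9.25 Mx -0.123 F [-3.7  2.   0.4] psi -5.2
```

Call:
arm_command(
  series=[
    [[0, 0, 0, 0.05]],
  ],
)

```text
t: 9.35
tcp_pos: [0.5899, -0.0073, 0.137]
tool_rot: [0.05, 0.704, -0.049, 0.707]
force: [1.0, 1.5, 4.3]
finger_gap: 0.109
```

```bash
python3 m.py
```

```text
9.35 Mx -0.102 F [-4.3  1.6  0.8] psi -8.0
```

Call:
arm_command(
  series=[
    [[0, 0, 0, 0.05], [0, 0, 0, 0.05]],
  ],
)

```text
t: 9.55
tcp_pos: [0.59, -0.0073, 0.137]
tool_rot: [0.085, 0.7, -0.085, 0.704]
force: [0.9, 2.5, 3.6]
finger_gap: 0.107
```

```bash
python3 m.py
```

```text
9.55 Mx -0.093 F [-3.6  2.7  0.3] psi -13.8
```

Call:
arm_command(
  series=[
    [[0, 0, 0, 0.05]],
  ],
)

```text
t: 9.65
tcp_pos: [0.5901, -0.0074, 0.137]
tool_rot: [0.102, 0.698, -0.102, 0.702]
force: [2.4, 0.7, 5.1]
finger_gap: 0.104
```

```bash
python3 m.py
```

```text
9.65 Mx -0.080 F [-5.1  1.3  2.1] psi -16.6
```

Call:
arm_command(
  series=[
    [[0, 0, 0, 0.05]],
  ],
)

```text
t: 9.75
tcp_pos: [0.5902, -0.0074, 0.137]
tool_rot: [0.12, 0.695, -0.119, 0.699]
force: [1.1, 1.2, 3.9]
finger_gap: 0.103
```

```bash
python3 m.py
```

```text
9.75 Mx -0.083 F [-3.9  1.6  0.7] psi -19.5
```

Call:
arm_command(
  series=[
    [[0, 0, 0, 0.05]],
  ],
)

```text
t: 9.85
tcp_pos: [0.5903, -0.0074, 0.137]
tool_rot: [0.137, 0.692, -0.137, 0.696]
force: [1.1, 1.3, 3.3]
finger_gap: 0.105
```

```bash
python3 m.py
```

```text
9.85 Mx -0.155 F [-3.3  1.6  0.6] psi -22.4
```

Call:
arm_command(
  series=[
    [[0, 0, 0, 0.05]],
  ],
)

```text
t: 9.95
tcp_pos: [0.5903, -0.0074, 0.137]
tool_rot: [0.155, 0.688, -0.154, 0.692]
force: [1.5, 1.4, 3.4]
finger_gap: 0.109
```

```bash
python3 m.py
```

```text
9.95 Mx -0.116 F [-3.4  1.9  0.8] psi -25.2
```

Call:
arm_command(
  series=[
    [[0, 0, 0, 0.05]],
  ],
)

```text
t: 10.05
tcp_pos: [0.5904, -0.0075, 0.137]
tool_rot: [0.172, 0.684, -0.171, 0.688]
force: [3.2, 0.8, 3.1]
finger_gap: 0.11
```

```bash
python3 m.py
```

```text
10.05 Mx -0.086 F [-3.1  2.2  2.5] psi -28.1
```

Call:
arm_command(
  series=[
    [[0, 0, 0, 0.05]],
  ],
)

```text
t: 10.15
tcp_pos: [0.5905, -0.0075, 0.1371]
tool_rot: [0.189, 0.679, -0.188, 0.684]
force: [2.8, 1.0, 4.4]
finger_gap: 0.106
```

```bash
python3 m.py
```

```text
10.15 Mx -0.121 F [-4.3  2.3  1.9] psi -30.9
```

Still free, with a mean of −0.105 N m. Continuing.

Call:
arm_command(
  series=[
    [[0, 0, 0, 0.05], [0, 0, 0, 0.05]],
  ],
)

```text
t: 10.35
tcp_pos: [0.5906, -0.0076, 0.137]
tool_rot: [0.223, 0.669, -0.222, 0.673]
force: [2.5, 0.8, 2.9]
finger_gap: 0.108
```

```bash
python3 m.py
```

```text
10.35 Mx -0.136 F [-2.9  2.1  1.6] psi -36.7
```

Call:
arm_command(
  series=[
    [[0, 0, 0, 0.05]],
  ],
)

```text
t: 10.45
tcp_pos: [0.5907, -0.0076, 0.1371]
tool_rot: [0.24, 0.663, -0.239, 0.668]
force: [2.8, 1.1, 3.3]
finger_gap: 0.109
```

```bash
python3 m.py
```

```text
10.45 Mx -0.152 F [-3.2  2.7  1.5] psi -39.5
```

Call:
arm_command(
  series=[
    [[0, 0, 0, 0.05]],
  ],
)

```text
t: 10.55
tcp_pos: [0.5907, -0.0077, 0.1371]
tool_rot: [0.256, 0.657, -0.255, 0.661]
force: [3.1, 1.1, 2.5]
finger_gap: 0.107
```

```bash
python3 m.py
```

```text
10.55 Mx -0.124 F [-2.5  2.9  1.5] psi -42.4
```

Call:
arm_command(
  series=[
    [[0, 0, 0, 0.05]],
  ],
)

```text
t: 10.65
tcp_pos: [0.5908, -0.0078, 0.1371]
tool_rot: [0.273, 0.65, -0.271, 0.655]
force: [3.1, 0.7, 3.2]
finger_gap: 0.11
```

```bash
python3 m.py
```

```text
10.65 Mx -0.143 F [-3.2  2.7  1.7] psi -45.3
```

Call:
arm_command(
  series=[
    [[0, 0, 0, 0.05]],
  ],
)

```text
t: 10.75
tcp_pos: [0.5908, -0.0078, 0.1371]
tool_rot: [0.289, 0.643, -0.288, 0.648]
force: [3.2, 0.3, 2.8]
finger_gap: 0.109
```

```bash
python3 m.py
```

```text
10.75 Mx -0.226 F [-2.8  2.6  1.9] psi -48.1
```

Call:
arm_command(
  series=[
    [[0, 0, 0, 0.05]],
  ],
)

```text
t: 10.85
tcp_pos: [0.5909, -0.0079, 0.1371]
tool_rot: [0.305, 0.636, -0.304, 0.641]
force: [3.0, 0.1, 3.9]
finger_gap: 0.106
```

```bash
python3 m.py
```

```text
10.85 Mx -0.251 F [-3.8  2.4  1.8] psi -51.0
```

Call:
arm_command(
  series=[
    [[0, 0, 0, 0.05]],
  ],
)

```text
t: 10.95
tcp_pos: [0.5909, -0.008, 0.1372]
tool_rot: [0.321, 0.628, -0.319, 0.633]
force: [3.8, 0.4, 1.9]
finger_gap: 0.107
```

```bash
python3 m.py
```

```text
10.95 Mx -0.240 F [-1.9  3.3  1.9] psi -53.8
```

Torque rose to about −0.24 N m over the last three readings, which suggests pad contact. I stop here and average while holding.

```bash
python3 -c "
from h import *
avg(10)"
```

```text
t 11.4 F [-3.96  4.13  3.03] M [-0.008 -0.436 -0.02 ] sd 0.082 psi -53.83 tcp [590.9  -8.  137.1] gap 0.108 q6 0.74
[-0.24   0.084 -0.004 -0.003 -0.028  0.043  0.005  0.014  0.024  0.025]
```

Call:
arm_command(
  series=[
    [[0, 0, 0, -0.04]],
  ],
)

```text
t: 11.55
tcp_pos: [0.5909, -0.0079, 0.1371]
tool_rot: [0.308, 0.635, -0.306, 0.639]
force: [5.7, 0.1, 4.3]
finger_gap: 0.109
```

```bash
python3 m.py
```

```text
11.55 Mx 0.115 F [-4.2  4.6  3.5] psi -51.5
```

Call:
arm_command(
  series=[
    [[0, 0, 0, -0.04]],
  ],
)

```text
t: 11.65
tcp_pos: [0.5908, -0.0078, 0.1371]
tool_rot: [0.295, 0.641, -0.293, 0.645]
force: [6.3, 0.6, 4.8]
finger_gap: 0.11
```

```bash
python3 m.py
```

```text
11.65 Mx 0.174 F [-4.7  5.2  3.7] psi -49.2
```

Call:
arm_command(
  series=[
    [[0, 0, 0, -0.04]],
  ],
)

```text
t: 11.75
tcp_pos: [0.5908, -0.0078, 0.1371]
tool_rot: [0.282, 0.646, -0.28, 0.651]
force: [4.5, 0.7, 4.7]
finger_gap: 0.106
```

```bash
python3 m.py;  python3 -c "
from h import *
avg(6)"
```

```text
11.75 Mx 0.160 F [-4.6  3.8  2.6] psi -46.9
t 12.0 F [-4.53  4.4   2.89] M [-0.064 -0.419  0.03 ] sd 0.102 psi -46.89 tcp [590.8  -7.8 137.1] gap 0.104 q6 0.62
[ 0.16  -0.126 -0.131 -0.081 -0.098 -0.108]
```

Backward torque (+0.15, then −0.11 on hold) suggests there is little spring load yet, which conflicts with the earlier jump. I'll take a second forward pass over the same range, kept short.

Call:
arm_command(
  series=[
    [[0, 0, 0, 0.04]],
  ],
)

```text
t: 12.15
tcp_pos: [0.5908, -0.0079, 0.1371]
tool_rot: [0.295, 0.641, -0.294, 0.645]
force: [5.6, 0.2, 4.4]
finger_gap: 0.105
```

```bash
python3 m.py
```

```text
12.15 Mx -0.256 F [-4.4  4.4  3.5] psi -49.2
```

Call:
arm_command(
  series=[
    [[0, 0, 0, 0.04]],
  ],
)

```text
t: 12.25
tcp_pos: [0.5909, -0.0079, 0.1371]
tool_rot: [0.308, 0.634, -0.307, 0.639]
force: [5.5, -0.3, 3.7]
finger_gap: 0.106
```

```bash
python3 m.py
```

```text
12.25 Mx -0.256 F [-3.6  4.2  3.7] psi -51.6
```

Call:
arm_command(
  series=[
    [[0, 0, 0, 0.04]],
  ],
)

```text
t: 12.35
tcp_pos: [0.5909, -0.008, 0.1371]
tool_rot: [0.321, 0.628, -0.319, 0.633]
force: [5.8, 0.4, 4.1]
finger_gap: 0.109
```

```bash
python3 m.py
```

```text
12.35 Mx -0.257 F [-4.1  5.   3.1] psi -53.8
```

Call:
arm_command(
  series=[
    [[0, 0, 0, 0.04]],
  ],
)

```text
t: 12.45
tcp_pos: [0.5909, -0.008, 0.1372]
tool_rot: [0.333, 0.622, -0.332, 0.626]
force: [5.4, -0.2, 4.0]
finger_gap: 0.111
```

```bash
python3 m.py;  python3 -c "
from h import *
avg(6)"
```

```text
12.45 Mx -0.204 F [-4.   4.4  3.2] psi -56.1
t 12.7 F [-4.27  4.55  3.12] M [-0.026 -0.456  0.028] sd 0.086 psi -56.14 tcp [590.9  -8.  137.1] gap 0.105 q6 0.78
[-0.204  0.007  0.028  0.039  0.031 -0.054]
```

Midway between forward and backward torque, both moving (−0.24/+0.15) and on hold (+0.01/−0.11), the spring load is about 0.05 N m. Onset near psi −33° and the stated rate give about 0.06 now. I back off 0.1 rad to sit mid-band, then release and rise.

Call:
arm_command(
  series=[
    [[0, 0, 0, -0.05], [0, 0, 0, -0.05], [0, 0, 0, 0], [0, 0, 0, 0]],
  ],
)

```text
t: 13.15
tcp_pos: [0.5908, -0.0079, 0.1371]
tool_rot: [0.302, 0.638, -0.3, 0.642]
force: [4.9, 0.2, 4.9]
finger_gap: 0.108
```

```bash
python3 -c "
from h import *
avg(5)"
```

```text
t 13.35 F [-4.49  4.66  3.49] M [-0.126 -0.416  0.067] sd 0.027 psi -50.35 tcp [590.8  -7.9 137.1] gap 0.109 q6 0.68
[-0.12  -0.127 -0.124 -0.173 -0.087]
```

Call:
arm_command(
  series=[
    [[0, 0, 0, 0], [0, 0, 0, 0], [0, 0, 0, 0], [0, 0, 0, 0], [-20, 0, 0, 0], [-40, 0, 0, 0], [-40, 0, 0, 0], [-10, 0, 0, 0], [0, 0, 0, 0]],
  ],
  jaw=40,
)

```text
t: 14.3
tcp_pos: [0.5887, -0.0078, 0.2476]
tool_rot: [0.302, 0.638, -0.301, 0.641]
force: [0.4, 0.2, -0.3]
finger_gap: 0.395
```

```bash
python3 - <<'E'
from h import *
import pickle
s,M=show();im=snapshot("wrist");cv2.imwrite("pics/w5.png",im[...,::-1]);pickle.dump(s,open("w5.pkl","wb"))
for r in rows([.525,.022,s['tcp_pos'][2]],67.5,15):print([float(x) for x in r])
E
```

```text
t 14.3 tcp [588.7  -7.8 247.6] psi -50.46 q [-0.2   0.46  1.51  0.    1.17  0.68] F [ 0.37  0.17 -0.32] M [-0.095 -0.018 -0.045] gap 0.395
[-0.1, -2.0, -4.2, -0.137]
[-0.1, -1.4, -4.4, -0.137]
[-0.1, -0.8, -4.5, -0.137]
[-0.1, -0.1, -4.6, -0.137]
[-0.1, 0.5, -4.6, -0.137]
[-0.1, 1.1, -4.5, -0.137]
[-0.1, 1.7, -4.3, -0.137]
[-0.1, 2.3, -4.0, -0.137]
[-0.1, 2.8, -3.6, -0.137]
[-0.1, 3.3, -3.2, -0.137]
[-0.1, 3.7, -2.7, -0.137]
[-0.1, 4.0, -2.2, -0.137]
[-0.1, 4.3, -1.6, -0.137]
[-0.1, 4.5, -1.0, -0.137]
[-0.1, 4.6, -0.4, -0.137]
```

Call:
arm_command(
  series=[
    [[0, -2, -4, -0.137], [0, -1.5, -4.5, -0.137], [0, -1, -4.5, -0.137], [0, 0, -4.5, -0.137], [0, 0.5, -4.5, -0.137], [0, 1, -4.5, -0.137], [0, 1.5, -4.5, -0.137], [0, 2.5, -4, -0.137], [0, 3, -3.5, -0.137], [0, 3.5, -3, -0.137]],
  ],
)

```text
t: 15.35
tcp_pos: [0.5443, 0.0124, 0.2431]
tool_rot: [-0.172, 0.687, 0.174, 0.684]
force: [-1.0, 0.1, 0.3]
finger_gap: 0.397
```

Call:
arm_command(
  series=[
    [[0, 3.5, -2.5, -0.137], [0, 4, -2, -0.137], [0, 4.5, -1.5, -0.137], [0, 4.5, -1, -0.137], [0, 4.5, -0.5, -0.137], [30, 0, 0, 0], [40, 0, 0, 0], [0, 0, 0, 0], [0, 0, 0, 0]],
  ],
)

```text
t: 16.25
tcp_pos: [0.5244, 0.0224, 0.1742]
tool_rot: [-0.39, 0.59, 0.393, 0.587]
force: [0.3, 0.0, 1.2]
finger_gap: 0.4
```

```bash
python3 - <<'E'
from h import *
import pickle
s,M=show();im=snapshot("wrist");cv2.imwrite("pics/w6.png",im[...,::-1])
a=cv2.resize(cv2.imread("pics/w5.png"),None,fx=.78,fy=.78);b=cv2.resize(im[...,::-1],None,fx=.78,fy=.78)
cv2.imwrite("pics/w56.png",np.hstack([a,b]))
E
```

```text
t 16.25 tcp [524.4  22.4 174.2] psi 67.26 q [-0.17  0.48  1.74  0.    0.93 -1.34] F [0.34 0.02 1.17] M [ 0.04   0.039 -0.022] gap 0.4
```

View pics/w56.png

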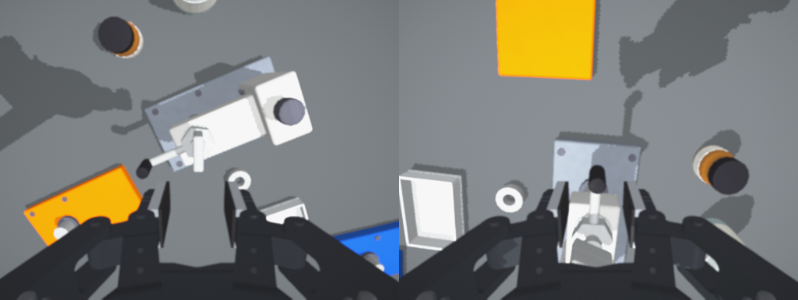

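The wrist views show the bar head released cleanly (left) and the knob centred between the fingers at about (597,180) (right). Now I descend and push clockwise.

Call:
arm_command(
  series=[
    [[30, 0, 0, 0], [17, 0, 0, 0], [0, 0, 0, 0], [0, 0, 5, 0], [0, 0, 4, 0], [0, -0.5, 6, 0.09], [0, -0.5, 6, 0.09], [0, -0.5, 6, 0.09], [0, -0.5, 6, 0.09]],
  ],
)

```text
t: 17.2
tcp_pos: [0.5446, 0.0494, 0.1304]
tool_rot: [-0.28, 0.649, 0.278, 0.65]
force: [-0.6, -4.1, -0.0]
finger_gap: 0.399
```

```bash
python3 m.py; python3 -c "
from h import *
show()"
```

```text
17.2 Mx -0.017 F [ 0.  -2.4 -3.4] psi 46.5
t 17.2 tcp [544.6  49.4 130.4] psi 46.5 q [-0.11  0.56  1.72 -0.    0.85 -0.92] F [-0.61 -4.08 -0.03] M [-0.619  0.069  0.015] gap 0.399
```

Call:
arm_command(
  series=[
    [[0, 0, 3, 0.045], [0, 0, 3, 0.045]],
  ],
)

```text
t: 17.4
tcp_pos: [0.5485, 0.0537, 0.1303]
tool_rot: [-0.251, 0.661, 0.249, 0.662]
force: [-0.4, -3.0, -0.3]
finger_gap: 0.4
```

```bash
python3 m.py; python3 -c "
from h import *
show()"
```

```text
17.4 Mx -0.026 F [ 0.3 -2.  -2.3] psi 41.5
t 17.4 tcp [548.5  53.7 130.3] psi 41.46 q [-0.1   0.57  1.71 -0.    0.86 -0.83] F [-0.39 -2.98 -0.31] M [-0.624  0.154  0.024] gap 0.4
```

Call:
arm_command(
  series=[
    [[0, -4, 2, 0.035], [0, -4, 2, 0.035], [0, -0.5, 2, 0.03]],
  ],
)

```text
t: 17.7
tcp_pos: [0.5555, 0.0519, 0.1296]
tool_rot: [-0.216, 0.675, 0.217, 0.671]
force: [-5.0, -1.0, 0.9]
finger_gap: 0.401
```

```bash
python3 m.py; python3 -c "
from h import *
show()"
```

```text
17.7 Mx -0.006 F [-0.8  2.2 -4.7] psi 35.7
t 17.7 tcp [555.5  51.9 129.6] psi 35.7 q [-0.11  0.58  1.69 -0.    0.87 -0.73] F [-5.04 -0.96  0.86] M [-0.186  0.761  0.006] gap 0.401
```

Call:
arm_command(
  series=[
    [[0, 0, 1.3, 0.02], [0, 0, 1.3, 0.02]],
  ],
)

```text
t: 17.9
tcp_pos: [0.558, 0.0534, 0.1296]
tool_rot: [-0.203, 0.678, 0.204, 0.676]
force: [-6.3, -2.6, 2.4]
finger_gap: 0.402
```

```bash
python3 m.py; python3 -c "
from h import *
show()"
```

```text
17.9 Mx 0.055 F [-2.4  1.3 -6.7] psi 33.5
t 17.9 tcp [558.   53.4 129.6] psi 33.46 q [-0.1   0.58  1.69 -0.    0.88 -0.69] F [-6.27 -2.64  2.38] M [-0.28   0.851 -0.055] gap 0.402
```

```bash
python3 -c "
from h import *
avg(8)"
```

```text
t 18.25 F [-2.72  2.24 -5.08] M [0.061 0.794 0.352] sd 0.02 psi 33.48 tcp [558.2  53.5 129.6] gap 0.402 q6 -0.69
[0.055 0.083 0.036 0.037 0.048 0.091 0.054 0.082]
```

Call:
arm_command(
  series=[
    [[0, 0, 0.6, 0.01], [0, 0, 0.6, 0.01], [0, 0, 0, 0]],
  ],
)

```text
t: 18.6
tcp_pos: [0.5592, 0.054, 0.1296]
tool_rot: [-0.197, 0.68, 0.197, 0.678]
force: [-5.1, -2.1, 3.2]
finger_gap: 0.397
```

```bash
python3 -c "
from h import *
avg(8)"
```

```text
t 18.95 F [-3.18  1.85 -5.08] M [0.054 0.853 0.264] sd 0.037 psi 32.36 tcp [559.2  53.9 129.6] gap 0.399 q6 -0.67
[-0.007  0.041  0.117  0.007  0.064  0.073  0.081  0.054]
```

Call:
arm_command(
  series=[
    [[0, 0, 0.7, 0.01], [0, 0, 0.7, 0.01]],
  ],
)

```text
t: 19.2
tcp_pos: [0.5603, 0.0544, 0.1296]
tool_rot: [-0.19, 0.682, 0.19, 0.68]
force: [-4.7, -2.1, 3.0]
finger_gap: 0.398
```

```bash
python3 m.py; python3 -c "
from h import *
avg(5)"
```

```text
19.2 Mx 0.053 F [-3.   0.6 -5.1] psi 31.2
t 19.4 F [-2.85  0.84 -5.52] M [0.036 0.953 0.172] sd 0.029 psi 31.21 tcp [560.4  54.5 129.6] gap 0.398 q6 -0.65
[ 0.053  0.012  0.039  0.08  -0.001]
```

Call:
arm_command(
  series=[
    [[0, 0, 0.7, 0.01], [0, 0, 0.7, 0.01]],
  ],
)

```text
t: 19.65
tcp_pos: [0.5615, 0.055, 0.1296]
tool_rot: [-0.184, 0.684, 0.183, 0.682]
force: [-5.8, -2.4, 3.7]
finger_gap: 0.398
```

```bash
python3 m.py; python3 -c "
from h import *
avg(5)"
```

```text
19.65 Mx 0.049 F [-3.6  0.9 -6.3] psi 30.1
t 19.85 F [-3.33  0.9  -6.  ] M [0.036 1.001 0.089] sd 0.01 psi 30.07 tcp [561.6  55.1 129.6] gap 0.403 q6 -0.62
[0.049 0.02  0.032 0.039 0.04 ]
```

Call:
arm_command(
  series=[
    [[0, 0, 0.8, 0.01], [0, 0, 0.8, 0.01]],
  ],
)

```text
t: 20.1
tcp_pos: [0.5629, 0.0556, 0.1296]
tool_rot: [-0.177, 0.686, 0.176, 0.683]
force: [-5.7, -3.7, 2.1]
finger_gap: 0.4
```

```bash
python3 m.py; python3 -c "
from h import *
avg(5)"
```

```text
20.1 Mx 0.072 F [-2.  -0.5 -6.7] psi 28.9
t 20.3 F [-2.56 -0.07 -6.32] M [0.038 1.012 0.022] sd 0.027 psi 28.93 tcp [563.   55.7 129.6] gap 0.404 q6 -0.6
[ 0.072  0.056  0.016  0.047 -0.003]
```

Call:
arm_command(
  series=[
    [[0, 0, 0.8, 0.01], [0, 0, 0.8, 0.01]],
  ],
)

```text
t: 20.55
tcp_pos: [0.5642, 0.0562, 0.1296]
tool_rot: [-0.17, 0.688, 0.169, 0.685]
force: [-4.5, -4.2, 3.2]
finger_gap: 0.398
```

```bash
python3 m.py; python3 -c "
from h import *
avg(5)"
```

```text
20.55 Mx 0.010 F [-3.2 -1.6 -5.9] psi 27.8
t 20.75 F [-3.26 -0.46 -6.39] M [ 0.035  1.139 -0.078] sd 0.038 psi 27.79 tcp [564.3  56.2 129.6] gap 0.398 q6 -0.58
[ 0.01   0.083  0.054 -0.025  0.054]
```

Call:
arm_command(
  series=[
    [[0, -0.3, 0.8, 0.01], [0, 0, 0.8, 0.01]],
  ],
)

```text
t: 21.0
tcp_pos: [0.5655, 0.0566, 0.1296]
tool_rot: [-0.163, 0.69, 0.163, 0.687]
force: [-6.1, -3.2, 3.7]
finger_gap: 0.399
```

```bash
python3 m.py; python3 -c "
from h import *
avg(5)"
```

```text
21.0 Mx 0.018 F [-3.7 -0.1 -6.9] psi 26.6
t 21.2 F [-3.57 -0.22 -6.74] M [ 0.035  1.213 -0.063] sd 0.02 psi 26.64 tcp [565.6  56.7 129.6] gap 0.398 q6 -0.56
[0.018 0.061 0.035 0.052 0.009]
```

Call:
arm_command(
  series=[
    [[0, -0.3, 0.8, 0.01], [0, 0, 0.8, 0.01]],
  ],
)

```text
t: 21.45
tcp_pos: [0.5668, 0.0571, 0.1296]
tool_rot: [-0.156, 0.691, 0.156, 0.688]
force: [-6.5, -4.4, 3.9]
finger_gap: 0.402
```

```bash
python3 m.py; python3 -c "
from h import *
avg(5)"
```

```text
21.45 Mx 0.036 F [-3.8 -1.1 -7.8] psi 25.5
t 21.65 F [-4.04 -0.53 -7.41] M [ 0.022  1.279 -0.071] sd 0.019 psi 25.5 tcp [566.9  57.2 129.6] gap 0.4 q6 -0.54
[ 0.036 -0.006  0.042  0.034  0.005]
```

Call:
arm_command(
  series=[
    [[0, 0, 0.7, 0.01], [0, 0, 0.6, 0.01], [0, 0, 0, 0]],
  ],
)

```text
t: 22.0
tcp_pos: [0.568, 0.0576, 0.1296]
tool_rot: [-0.15, 0.693, 0.149, 0.689]
force: [-5.6, -3.6, 3.4]
finger_gap: 0.399
```

```bash
python3 -c "
from h import *
avg(8)"
```

```text
t 22.35 F [-3.82 -0.88 -7.29] M [ 0.028  1.31  -0.152] sd 0.018 psi 24.38 tcp [568.1  57.5 129.6] gap 0.398 q6 -0.52
[0.041 0.034 0.006 0.012 0.    0.051 0.042 0.037]
```

Call:
arm_command(
  series=[
    [[0, 0, 0.7, 0.01], [0, 0, 0.7, 0.01], [0, 0, 0, 0]],
  ],
)

```text
t: 22.7
tcp_pos: [0.5693, 0.0579, 0.1296]
tool_rot: [-0.143, 0.694, 0.142, 0.691]
force: [-5.9, -3.1, 3.0]
finger_gap: 0.399
```

```bash
python3 -c "
from h import *
avg(8)"
```

```text
t 23.05 F [-4.1  -1.48 -7.43] M [ 0.005  1.324 -0.269] sd 0.015 psi 23.24 tcp [569.3  57.9 129.6] gap 0.397 q6 -0.5
[ 0.008  0.009 -0.007 -0.007 -0.013  0.027 -0.003  0.029]
```

Call:
arm_command(
  series=[
    [[0, -0.3, 0.8, 0], [0, -0.3, 0.8, 0], [0, 0, 0, 0]],
  ],
)

```text
t: 23.4
tcp_pos: [0.5702, 0.0585, 0.1296]
tool_rot: [-0.142, 0.695, 0.142, 0.69]
force: [-8.2, -2.8, 5.0]
finger_gap: 0.4
```

```bash
python3 -c "
from h import *
avg(6)"
```

```text
t 23.65 F [-5.05 -0.14 -8.6 ] M [ 0.051  1.468 -0.03 ] sd 0.028 psi 23.22 tcp [570.3  58.5 129.6] gap 0.401 q6 -0.5
[0.067 0.034 0.036 0.093 0.07  0.008]
```

8.6 N at the knob is within the good range. I back off to mid-gap, rise clear, and check.

Call:
arm_command(
  series=[
    [[0, 0, -5, 0], [0, 0, -5, 0], [0, 0, 0, 0], [-20, 0, 0, 0], [-40, 0, 0, 0], [-40, 0, 0, 0], [-20, -30, 0, 0], [0, -30, 0, 0], [0, 0, 0, 0], [0, 0, 0, 0]],
  ],
)

```text
t: 24.7
tcp_pos: [0.5879, -0.0005, 0.2489]
tool_rot: [-0.141, 0.693, 0.142, 0.693]
force: [-0.2, 0.4, -0.4]
finger_gap: 0.401
```

```bash
python3 - <<'E'
from h import *
import pickle
s,M=show();im=snapshot("wrist");cv2.imwrite("pics/w7.png",im[...,::-1]);pickle.dump(s,open("w7.pkl","wb"))
u,v=[int(x) for x in proj('wrist',[.575,.015,.14],s)];y0=max(v-75,0);x0=max(u-100,0);print(x0,y0)
cv2.imwrite("pics/w7c.png",cv2.resize(im[y0:y0+150,x0:x0+200,::-1],None,fx=4,fy=4,interpolation=cv2.INTER_CUBIC))
E
```

```text
t 24.7 tcp [ 5.879e+02 -5.000e-01  2.489e+02] psi 23.07 q [-0.19  0.46  1.51  0.    1.17 -0.59] F [-0.19  0.38 -0.38] M [-0.022  0.007  0.011] gap 0.401
146 92
```

View pics/w7c.png

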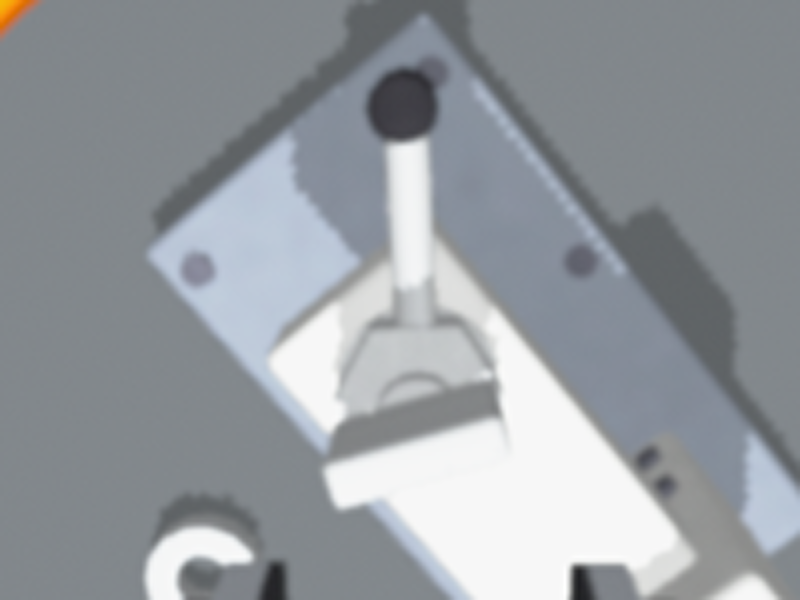

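The knob is back near its start at (403,106), and the bar-head top face has crop corners (325,468), (498,418), (508,448) and (340,508). I'll compute its heading to see whether locking moved the screw.

```bash
python3 - <<'E'
from h import *
import pickle
s=pickle.load(open("w7.pkl","rb"))
W=lambda x,y,z=.165:onplane('wrist',146+x/4-.4,92+y/4-.4,z,s)
c=[W(*p) for p in((325,468),(498,418),(508,448),(340,508))]
for d in(c[1]-c[0],c[2]-c[3]):print(np.degrees(np.arctan2(d[1],d[0])),np.linalg.norm(d))
print(np.mean(c,0));K=W(403,106,.148);print(K,np.degrees(np.arctan2(K[1]+.0078,K[0]-.5885)))
im=snapshot("top");cv2.imwrite("pics/top1.png",im[...,::-1])
a=cv2.absdiff(cv2.imread("pics/top0.png"),cv2.imread("pics/top1.png")).max(2)
for n,(u,v) in dict(flask=(189,130),jar=(177,171),spare=(271,193),tray=(309,201),driver=(108,267),spanner=(334,267)).items():print(n,a[v-14:v+15,u-14:u+15].mean().round(1),(a[v-14:v+15,u-14:u+15]>40).sum())
E
```

```text
39.91702507941603 0.03415871768749104
43.77254532636311 0.03420034543999537
[ 0.58726966 -0.00737111  0.165     ]
[0.55950946 0.05119825 0.148     ] 116.16856623233787
flask 79.1 652
jar 48.8 472
spare 5.8 0
tray 3.5 0
driver 30.2 189
spanner 5.9 0
```

View pics/top1.png

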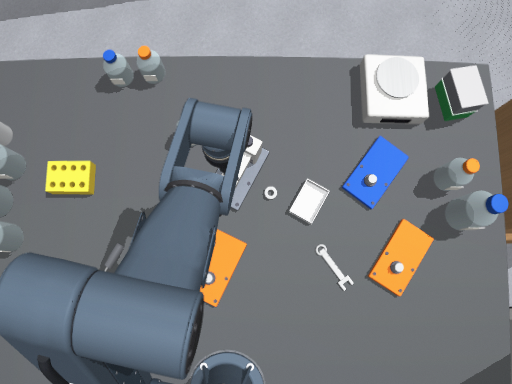

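The differences at the flask, jar and driver come from the arm hiding them; the collar, tray and spanner haven't moved. The gripper is clear of everything, so I'm handing in.

```bash
python3 -c "
from station import ticket
print(ticket.sign_off())"
```

```text
the job is handed in; nothing more can be done
None
```

The depth stop is reset and the job is handed in at about 25 s of the 72 s allowed. I freed the nut, set the screw lightly on the pad, locked the nut again, and left the gripper open and clear of everything.

- **Nut freed:** I pushed the knob anticlockwise about 0.66 rad, well past the 0.35 rad needed to free it.
- **Screw set:** I turned the bar head clockwise, about 1.9 rad net. Torque while turning rose from about 0.11 N m when free to 0.20–0.26 N m. I backed off 0.1 rad and let go at an estimated 0.03–0.06 N m above free.
- **Nut locked:** I pushed the knob clockwise until it read 8.6 N, about 0.56 N m. It ended at 116°, against roughly 118° at the start.

**Last checks:**
- The bar head measured 40–44° against an expected 39.6°, so locking did not noticeably turn the screw. The wrist force was about zero.
- The collar, tray and spanner had not moved.
- The arm hid the flask, jar and driver in the final top view. The last wrist views taken near the press showed the jar still in place, with the flask only partly in frame. The driver was not seen again.

**Disagreement:** the torque rise while turning (about 0.13 N m) was larger than the stated 0.015 N m per 0.1 rad allows for the angle turned. Friction on the screw seemed to grow in contact. I relied on the average of forward and backward torque and on the angle since contact, which agreed with each other. This makes the pad load the least certain result.

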